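# Shut the slanting air valve and bleed the line

## Task

Take the pressure off the air manifold: screw the knob of the slanting valve clockwise all the way down until it stops. Only when it is fully shut, press the bleed button beside it all the way in, hold it in for about a second, and let go.

Things in the scene. Friction and masses are not known exactly. Their poses are not given: they have to be found in the camera images.
- air_manifold: Air manifold fixed to the bench: aluminium block 46 x 190 mm, top 58 mm above the bench, on a dark plate 110 x 230 x 8 mm. Origin: plate's centre, on the bench; x to its back (away from the robot), y along the block to the left, z up. At y = -50 mm a brass valve: pipe along x (28 mm thick, x = -62 to 62 mm, top 53 mm high) and a bonnet and stem leaning 35 degrees from vertical to the front (-x).
- knob_centre (a point): Centre of the valve's round, black, ribbed knob (diameter 40 mm, 26 mm long along the stem); moves in and out with it but does not turn. z axis: outward along the stem, (-0.574, 0, 0.819) in the manifold's frame; y axis: the manifold's. Shut, it lies at (-54, -50, 125) mm there, with 20 mm of thin stem clear between the knob and the brass bonnet. Grip it at any angle round the stem.
- valve_knob (a joint): Turn of the knob, rad: 0 = fully shut (hard stop); grows as it opens, anticlockwise seen from outside looking at the knob's face. Shut it clockwise. The thread is coarse: the knob moves in along the stem by 3.18 mm a rad (20 mm a turn) as it is shut. It starts 3.0 to 5.0 rad open. Friction about 0.05 N m; it stays where it is left.
- bleed_top (a point): Centre of the top face of the bleed button: round, bare metal, 30 mm in diameter, in a dark housing on the block at y = +60 mm of the manifold, pressed straight down. Mind the tall magnifier lamp, fixed at about x 0.51, y 0.24 m of the world and reaching over head height: if the arm starts left of it, draw the hand in to within 0.35 m of the base before swinging right.
- bleed (a joint): Travel of the bleed button in m: 0 = out, 0.006 = fully in. A spring pushes it back out; fully in takes 5 N.

How it is judged:
By the outcome, as a careful person would: the job done as asked, in the order asked, and still so for the second after the job is handed in, with the robot touching nothing.
It also fails if it takes over 70 s, if anything falls off the work surface, if the arm or the gripper's body presses on something with over 40 N, if the wrist force passes 120 N, or if a joint passes its speed limit or range.

## Robot

A 6-joint arm with a two-finger parallel gripper is mounted at the origin on a cart in front of the work surface, level with it; the furniture and walls round the work are solid. World frame = base frame: x ahead of the robot, y to its left, z up, the work surface at z = 0. Lengths are in mm, angles in rad, forces in N, time in s.
With the tool pointing down it reaches from about 350 to 775 mm from the base axis. Payload 7.3 kg.
Tool frame: the origin (TCP) lies on the front face of the gripper's body, between the roots of the fingers; the fingertips stand 66 mm ahead of it and the grasp point (between the pads) lies 47 mm ahead of it (bot.tip_extent is the distance from the TCP to the fingertips, in mm); z points along the fingers, y is the line along which they close (so a half turn about z gives the same grasp; the last joint's range is limited). The gripper opens to 92 mm and grips with 3 to 60 N. Pads are 19 mm wide; open, the fingers measure 130 mm over their backs; the gripper's body (75 mm by 190 mm) begins 47 mm behind the grasp point.
Start: joints at [-1.314, 0.342, 1.524, -0, 1.275, -0.146], TCP at [205.82, -482.987, 292.241] pointing down, gripper open.
Joint ranges: [-2.53, 2.53], [-0.77, 2.02], [0.04, 2.7], [-1, 4.14], [0.28, 2.66], [-3.11, 3.11]. Speed limits (rad/s): [2.57, 2.57, 3.14, 3.14, 3.14, 3.14].

## Interface

Orientations are given as [roll, pitch, yaw] about the fixed x, y, z axes, in that order (R = Rz(yaw) Ry(pitch) Rx(roll)).
In Python, from plant import readout, viewer, order, bot gives the robot as it stands.
- The arm moves only by the shell command python3 -m creep 'ROWS'. ROWS is text: rows parted by semicolons, each of 7 numbers parted by spaces: the shift along the world's x, y, z in m, then the turn, a rotation vector about the world's x, y, z in rad, then the opening in per cent of the stroke, from 0 (shut) to 100 (fully open). A call has 1 to 8 rows; each row shifts and turns the commanded pose from where the row before left it; what a row does not reach is not made up. A row lasts 1/12 s, in which the tool goes at most 41.7 mm and 7.16 degrees, less where a joint would pass 70% of its speed; a pose out of reach is approached as far as the arm can. A call is refused whole if a number of a shift passes 0.0417 or a number of a turn 0.125, either way. A call with a gripper value outside its range is refused whole. The fingers move at their own pace and stop on an object; the grip force is fixed at half the most. Time passes only in rows, so rows that do not move let the fingers close. It gives the time, the measured TCP pose, the force, the opening and the grip force at its end, in the units of the state.
- readout.get_obs(): the state, without advancing time (a new reading comes with each control period).
- viewer.capture(name): name is "side" or "top" or "wrist"; returns the picture (480x640x3 uint8, red, green, blue); there is no depth.
- viewer.camera_info(name): a dict with "fx", "fy", "cx", "cy" (pixels), "origin" and "rotation" of the camera in the world. Camera axes: x right, y up, looking along -z (the intrinsics and any distortion apply to the point x, -y, -z); pixel columns grow to the right and rows downward; lengths in mm; the calibration is good to about 2 mm. The wrist camera is an equidistant fisheye: a pixel r from the principal point sees the ray r / f radians off the axis. A picture is of the moment at which its call begins: read the wrist's pose just before it. camera_info takes no time and is no camera call; for the wrist camera it gives the pose at the moment of the call.
- order.close_job(): hands the job in; it is judged then, once.
The state is a dict: "time": time; "joint_positions": joint angles; "dq": joint speeds; "tau": joint torques, N m; "tool_pos": TCP position; "tcp_rot": TCP orientation; "contact_force": force on the tool from outside, world axes, zero at the start; "moment": the same for the moment, N m; "grip_width": finger opening in mm; "finger_force": force on a finger pad.
Only numpy, scipy, OpenCV 4.12 (cv2) and the standard library are available. Lean on these libraries where they do the work, as an engineer would, in place of code of your own. Each camera call takes 0.05 s, during which the arm holds its last target. There are 200 camera calls.

## Working session

There is one attempt and no reset: what is moved stays moved. The work goes in short steps, Python scripts to look and compute and a shell command to move; the robot and the scene stay as the last step left them, time stands still between calls to the robot, and variables do not carry over. Pictures are saved under pics/ and viewed, at most 10 in all, crops included, and the job is handed in when it is done.

```bash
mkdir -p pics; ls
python3 - <<'E'
from plant import readout, viewer
import cv2,numpy as np
o=readout.get_obs();print({k:np.round(v,3) for k,v in o.items()})
for n in("side","top"):
    i=viewer.camera_info(n);print(n,i)
    cv2.imwrite(f"pics/{n}1.png",viewer.capture(n)[:,:,::-1])
E
```

```text
pics
{'time': np.float64(0.0), 'joint_positions': array([-1.314,  0.343,  1.525, -0.   ,  1.275, -0.146]), 'dq': array([0.002, 0.   , 0.   , 0.002, 0.001, 0.   ]), 'tau': array([-3.0000e-03, -4.3125e+01, -2.4422e+01,  7.1000e-02,  5.6000e-02,
       -0.0000e+00]), 'tool_pos': array([ 205.743, -482.687,  291.561]), 'tcp_rot': array([-3.14 , -0.   ,  0.403]), 'contact_force': array([ 0.402,  1.102, -0.054]), 'moment': array([-0.088,  0.034,  0.041]), 'finger_force': np.float64(0.0), 'grip_width': np.float64(91.912)}
side {'fx': 501.87258074772853, 'fy': 501.87258074772853, 'cx': 318.28409968620184, 'cy': 243.19892995668675, 'origin': array([ 383.66987003, -956.24940524,  663.40954911]), 'rotation': array([ 0.8458237,  0.0197217, -0.3074019])}
top {'fx': 487.0464175033869, 'fy': 487.0464175033869, 'cx': 324.9939277077383, 'cy': 228.89600949276812, 'origin': array([ 481.13249999, -368.88278633,  951.00953306]), 'rotation': array([ 0.10339692,  0.00287018, -1.56845179])}
```

View pics/side1.png

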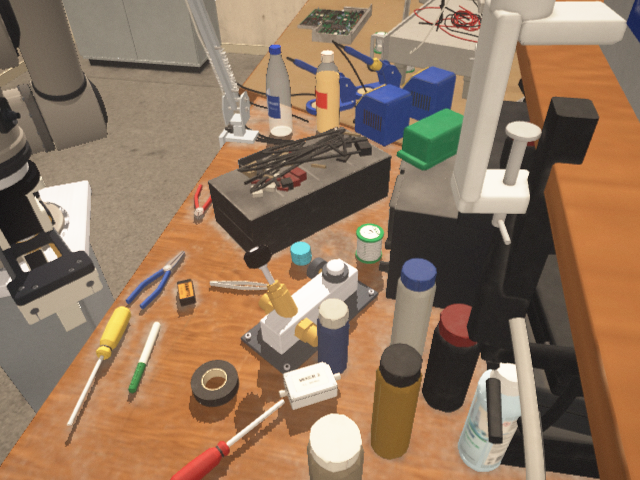

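View pics/top1.png

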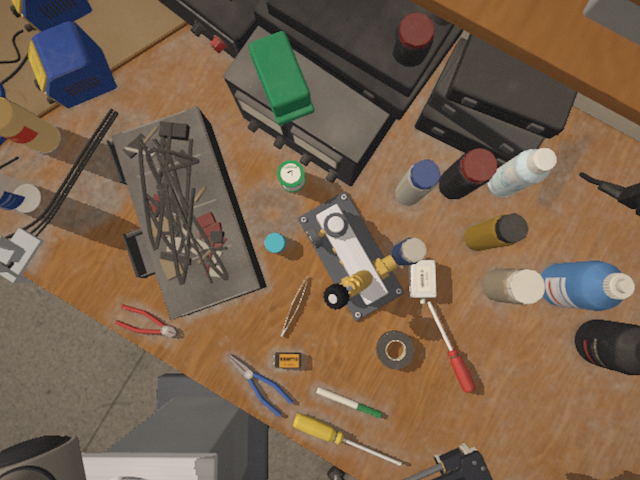

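Side view: the knob is at about (257,258) and the bleed button at (337,268). Top view: knob (336,295), button (336,224), with the manifold's plate around (350,257). A navy bottle stands close to the valve's back at (405,250). I'll enlarge both views.

Run:
```python
import cv2,numpy as np
a=cv2.imread("pics/top1.png")[180:330,290:420];b=cv2.imread("pics/side1.png")[235:385,235:385]
f=lambda x:cv2.resize(x,None,fx=4,fy=4,interpolation=cv2.INTER_CUBIC)
cv2.imwrite("pics/c1.png",np.hstack([f(a)[:, :400] if 0 else cv2.resize(a,(390,450),interpolation=2),cv2.resize(b,(405,405),interpolation=2)[:405] if 0 else cv2.copyMakeBorder(cv2.resize(b,(405,405),interpolation=2),0,45,0,0,0)]))
```

```text
(no output)
```

View pics/c1.png

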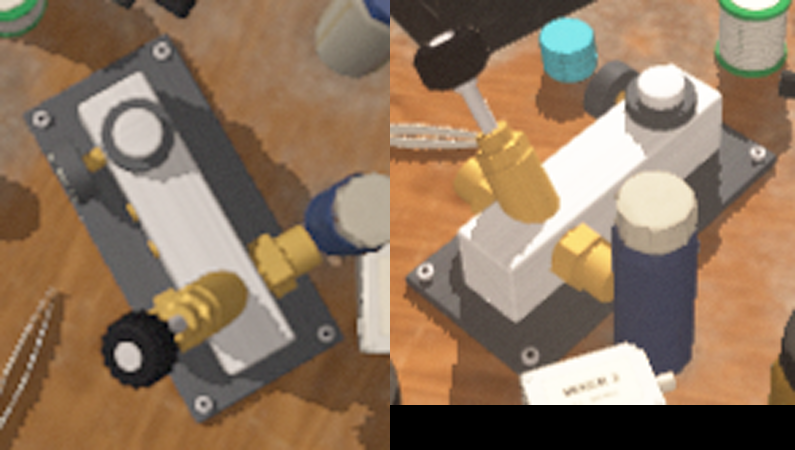

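The crop shows the four plate screws, the button top at crop (139,132) in top and (663,79) in side, and the knob centre at about (138,349) in top and (452,60) in side.

```bash
cat > h.py <<'E'
import numpy as np
from scipy.spatial.transform import Rotation as R
from scipy.optimize import least_squares
from plant import viewer
def proj(n,P,info=None):
    i=info or viewer.camera_info(n); p=R.from_euler('xyz',i['rotation']).inv().apply(np.atleast_2d(P)-i['origin'])
    p=p*[1,-1,-1]
    if n=='wrist':
        r=np.hypot(p[:,0],p[:,1]);th=np.arctan2(r,p[:,2]);uv=p[:,:2]/r[:,None]*th[:,None]
    else: uv=p[:,:2]/p[:,2:]
    return uv*[i['fx'],i['fy']]+[i['cx'],i['cy']]
E
python3 - <<'E'
from h import *
T=lambda x,y:(290+x/3,180+y/3)
S=lambda x,y:(235+(x-390)/2.7,235+y/2.7)
I={n:viewer.camera_info(n) for n in('top','side')}
def tri(t,s):
    f=lambda P:np.r_[(proj('top',P,I['top'])-t).ravel(),(proj('side',P,I['side'])-s).ravel()]
    r=least_squares(f,[550,-350,80]);return r.x,r.fun
for k,t,s in [('knob',(138,349),(452,60)),('btn',(139,132),(663,79)),('sFL',(162,50),(757,153)),('sA',(204,404),(425,271)),('sB',(326,334),(530,355))]:
    x,f=tri(T(*t),S(*s));print(k,x.round(1),f.round(2))
tp=[T(41,118),T(162,50),T(326,334),T(204,404)]; 
def model(v):
    x,y,yaw,a,b,q=v
    M=R.from_euler('z',yaw);W=lambda p:M.apply(p)+[x,y,0]
    n=np.array([-.574,0,.819])
    # corners: FL,BL,BR,FR
    C=W([[-a,b,9],[a,b,9],[a,-b,9],[-a,-b,9]])
    k=W(np.array([-54,-50,125])+n*3.18*q)
    return C,k
def f(v):
    C,k=model(v)
    return np.r_[(proj('top',C,I['top'])-tp).ravel(),(proj('side',C[[1,2,3]],I['side'])-[S(757,153),S(530,355),S(425,271)]).ravel(),(proj('top',k,I['top'])-T(138,349)).ravel(),(proj('side',k,I['side'])-S(452,60)).ravel()]
r=least_squares(f,[530,-400,0.5,45,105,4]);print(r.x.round(3),r.fun.round(1));C,k=model(r.x);print(k)
M=R.from_euler('z',r.x[2]);print('axis',M.apply([-.574,0,.819]),'btn xy',M.apply([0,60,0])+[r.x[0],r.x[1],0],'shut',M.apply([-54,-50,125])+[r.x[0],r.x[1],0])
E
```

```text
knob [ 454.8 -385.1  134.9] [ 0.15 -0.95 -0.89  0.09]
btn [ 582.  -386.9   81.9] [ 0.22 -0.97 -0.91  0.15]
sFL [ 642.7 -403.1   10.9] [ 0.08 -0.3  -0.28  0.05]
sA [ 416.1 -429.4   11.7] [ 0.12 -0.82 -0.71  0.06]
sB [ 460.7 -507.5   11.9] [ 0.17 -1.   -0.81  0.09]
[ 529.36  -415.348   -1.05    45.138  104.823    4.526] [-0.1 -0.2 -0.3 -0.2 -0.5 -1.1 -0.6 -0.9 -0.4  0.5 -0.8  0.7 -0.7  0.6
  0.8 -1.  -0.7 -0.4]
[ 455.02359555 -386.18306347  136.78738147]
axis [-0.28535962  0.49804205  0.819     ] btn xy [ 581.41988507 -385.51957676    0.        ] shut [ 459.13060737 -393.3510875   125.        ]
```

The fit agrees with the triangulation: knob at (455,-386,137), q≈4.5 rad, manifold yaw -1.05, axis n=(-0.285,0.498,0.819). I'll move to above the knob, tilt, then wind joint 6 back.

```bash
python3 -m creep '.0213 .016 0 -.106 -.0608 0 100;.0213 .016 0 -.106 -.0608 0 100;.0213 .016 0 -.106 -.0608 0 100;.0213 .016 0 -.106 -.0608 0 100;.0213 .016 0 -.106 -.0608 0 100;.0213 .016 0 0 0 0 100;.0213 .016 -.004 0 0 0 100;.0213 .016 -.004 0 0 0 100'
python3 -c "
from plant import readout
import numpy as np
from scipy.spatial.transform import Rotation as R
o=readout.get_obs();print(o['tool_pos'].round(1),o['joint_positions'].round(3),R.from_euler('xyz',o['tcp_rot']).as_matrix().round(3))"
```

```text
time: 0.77
tool_pos: [376.8, -353.7, 284.2]
tcp_rot: [2.533, -0.068, 0.424]
contact_force: [0.1, -0.4, -0.5]
grip_width: 91.9
finger_force: 0.0
[ 376.8 -353.7  284.2] [-0.845  0.138  1.967 -0.273  0.45   0.534] [[ 0.909  0.302  0.286]
 [ 0.41  -0.764 -0.498]
 [ 0.068  0.57  -0.819]]
```

```bash
python3 -m creep '.0105 .0077 -.005 -.0356 .062 .102 100;.0105 .0077 -.005 -.0356 .062 .102 100;.0105 .0077 -.005 -.0356 .062 .102 100;.0105 .0077 -.005 -.0356 .062 .102 100;0 0 -.005 -.0356 .062 .102 100;0 0 -.005 -.0356 .062 .102 100;0 0 -.005 -.0356 .062 .102 100;0 0 -.005 -.0356 .062 .102 100' 
python3 -m creep '0 0 0 -.0356 .062 .102 100;0 0 0 -.0356 .062 .102 100;0 0 0 -.0356 .062 .102 100;0 0 0 -.0356 .062 .102 100;0 0 0 -.0356 .062 .102 100;0 0 0 -.0356 .062 .102 100;0 0 0 -.0356 .062 .102 100;0 0 0 -.0356 .062 .102 100'
cat > s.py <<'E'
from plant import readout
import numpy as np
from scipy.spatial.transform import Rotation as R
o=readout.get_obs();print(o['tool_pos'].round(1),o['joint_positions'].round(3),'z',R.from_euler('xyz',o['tcp_rot']).as_matrix()[:,2].round(3),'y',R.from_euler('xyz',o['tcp_rot']).as_matrix()[:,1].round(3),'F',o['contact_force'].round(1),'M',o['moment'].round(2),o['time'])
E
python3 s.py
```

```text
time: 1.43
tool_pos: [418.2, -323.9, 243.6]
tcp_rot: [2.725, 0.46, 1.307]
contact_force: [-0.4, 0.4, -0.0]
grip_width: 91.9
finger_force: 0.0
time: 2.1
tool_pos: [418.0, -324.0, 243.9]
tcp_rot: [-2.931, 0.578, 2.465]
contact_force: [-0.5, 0.2, -0.0]
grip_width: 91.4
finger_force: 0.0
[ 418.  -324.   243.9] [-0.713  0.23   1.984 -0.521  0.391 -1.114] z [ 0.285 -0.498 -0.819] y [ 0.702  0.691 -0.175] F [-0.5  0.2 -0. ] M [0.35 0.03 0.  ] 2.1
```

```bash
python3 -m creep '0 0 0 -.0356 .062 .102 100;0 0 0 -.0356 .062 .102 100;0 0 0 -.0356 .062 .102 100;0 0 0 -.0356 .062 .102 100;0 0 0 -.0356 .062 .102 100;0 0 0 -.0356 .062 .102 100;0 0 0 -.0356 .062 .102 100;0 0 0 -.0356 .062 .102 100' 
python3 -m creep '0 0 0 -.0356 .062 .102 100;0 0 0 -.0356 .062 .102 100;0 0 0 -.0356 .062 .102 100;0 0 0 -.0356 .062 .102 100;0 0 0 -.0356 .062 .102 100;0 0 0 -.0356 .062 .102 100;0 0 0 0 0 0 100'
python3 - <<'E'
import cv2
from h import *
from plant import readout
exec(open('s.py').read())
i=viewer.camera_info('wrist');print(i)
cv2.imwrite('pics/w1.png',viewer.capture('wrist')[:,:,::-1])
n=np.array([-.285,.498,.819]);k=np.array([455,-386,136.8])
print(proj('wrist',[k,k+13*n,k-13*n,[460,-393,125],[582,-386,82]],i).round(1))
E
```

```text
time: 2.77
tool_pos: [418.0, -324.0, 243.9]
tcp_rot: [-2.547, 0.15, -2.839]
contact_force: [-0.8, -0.8, 1.3]
grip_width: 91.9
finger_force: 0.0
time: 3.35
tool_pos: [418.1, -324.1, 243.9]
tcp_rot: [-2.586, -0.269, -2.216]
contact_force: [0.3, 0.1, 0.0]
grip_width: 91.6
finger_force: 0.0
[ 418.1 -324.1  243.9] [-0.714  0.23   1.984 -0.519  0.391 -2.859] z [ 0.286 -0.497 -0.819] y [-0.763  0.399 -0.508] F [0.3 0.1 0. ] M [ 0.43  0.04 -0.02] 3.35
{'fx': 371.64829954431775, 'fy': 371.64829954431775, 'cx': 315.54893017240045, 'cy': 240.06748838682134, 'origin': array([ 346.59997622, -337.40020632,  338.49058099]), 'rotation': array([0.0226162 , 0.53304296, 2.65953062])}
[[316.1 259.9]
 [316.2 267.3]
 [316.1 253.3]
 [315.2 253.4]
 [241.9 319.1]]
```

View pics/w1.png

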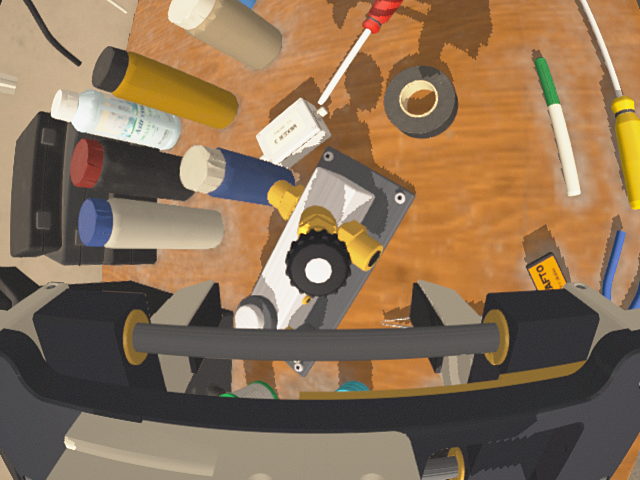

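The wrist view shows the knob face at (319,270) against a predicted (316,267), about 1 mm off, and the fingers straddle it cleanly. Next I advance along the stem and close.

```bash
python3 -m creep '.0057 -.0095 -.0173 0 0 0 100;.0057 -.0095 -.0173 0 0 0 100;.0057 -.0095 -.0173 0 0 0 100;.0056 -.0095 -.0172 0 0 0 100;0 0 0 0 0 0 100'; python3 s.py
python3 -m creep '0 0 0 0 0 0 0;0 0 0 0 0 0 0;0 0 0 0 0 0 0;0 0 0 0 0 0 0;0 0 0 0 0 0 0;0 0 0 0 0 0 0;0 0 0 0 0 0 0;0 0 0 0 0 0 0'; python3 s.py
```

```text
time: 3.82
tool_pos: [445.6, -362.1, 178.3]
tcp_rot: [-2.597, -0.268, -2.226]
contact_force: [-0.5, 0.8, 0.5]
grip_width: 91.9
finger_force: 0.0
[ 445.6 -362.1  178.3] [-0.734  0.41   1.943 -0.724  0.283 -2.647] z [ 0.273 -0.495 -0.825] y [-0.762  0.412 -0.499] F [-0.5  0.8  0.5] M [0.47 0.09 0.01] 3.8167
time: 4.48
tool_pos: [444.0, -360.6, 179.9]
tcp_rot: [-2.598, -0.271, -2.223]
contact_force: [-8.4, 6.3, -0.9]
grip_width: 43.3
finger_force: 4.3
[ 444.  -360.6  179.9] [-0.734  0.404  1.946 -0.722  0.285 -2.652] z [ 0.272 -0.496 -0.825] y [-0.764  0.41  -0.498] F [-8.4  6.3 -0.9] M [ 1.3   1.23 -0.43] 4.4833
```

Joint 5 has hit its 0.28 lower limit, so the exact along-stem pose is just out of reach. I'll fit the arm's kinematics from readings to find a nearby feasible tilt.

```bash
cat > kin.py <<'E'
import numpy as np
from scipy.spatial.transform import Rotation as R
from scipy.optimize import least_squares
D=[([-1.314,.343,1.525,0,1.275,-.146],[205.743,-482.687,291.561]),
([-.845,.138,1.967,-.273,.45,.534],[376.8,-353.7,284.2]),
([-.713,.23,1.984,-.521,.391,-1.114],[418,-324,243.9]),
([-.734,.41,1.943,-.724,.283,-2.647],[445.6,-362.1,178.3]),
([-.734,.404,1.946,-.722,.285,-2.652],[444,-360.6,179.9])]
def fk(q,p):
    h,a1,L2,a3,L4,L6=p
    r1=R.from_euler('z',q[0]);r2=r1*R.from_euler('y',q[1]);r3=r2*R.from_euler('y',q[2]);r4=r3*R.from_euler('z',q[3]);r5=r4*R.from_euler('y',q[4]);r6=r5*R.from_euler('z',q[5])
    return r1.apply([a1,0,h])+r2.apply([0,0,L2])+r3.apply([a3,0,L4])+r5.apply([0,0,L6]),r6
f=lambda p:np.r_[np.concatenate([fk(q,p)[0]-x for q,x in D]),(p-[300,0,400,0,400,250])*.005]
P=least_squares(f,[300,0,400,0,400,250]).x
if __name__=='__main__':
    print(P.round(1),f(P).round(1))
    for q,_ in D: m=fk(q,P)[1].as_matrix();print(m[:,2].round(3),m[:,1].round(3))
E
python3 kin.py
```

```text
[-171.4  366.    64.4 -317.7   43.5 -132.5] [-73.1 -22.6  21.4 -33.6  -9.6 -31.9   2.5  -6.4 -15.8  -1.7  -5.3  13.5
  -0.8  -6.   12.8  -2.4   1.8  -1.7  -1.6  -1.8  -1.9]
[-0.     0.001 -1.   ] [0.92  0.392 0.   ]
[ 0.285 -0.498 -0.819] [0.91  0.41  0.067]
[ 0.286 -0.498 -0.819] [-0.653  0.524 -0.546]
[ 0.272 -0.495 -0.825] [-0.587 -0.765  0.265]
[ 0.272 -0.496 -0.824] [-0.586 -0.765  0.267]
```

```bash
sed -i 's/h,a1,L2,a3,L4,L6=p/h,a1,L2,a3,L4,L6,b=p/; s/\[a1,0,h\]/[a1,b,h]/; s/\[300,0,400,0,400,250\]/[300,0,400,0,400,250,76]/g' kin.py; python3 kin.py
cat >> kin.py <<'E'
n=np.array([-.2855,.498,.819]); lo=np.array([-2.53,-.77,.04,-1,.28,-3.11]);hi=np.array([2.53,2.02,2.7,4.14,2.66,3.11])
def ik(x,z,q0=[-.734,.41,1.943,-.724,.3,0]):
    g=lambda q:np.r_[fk(np.r_[q,0],P)[0]-x,(fk(np.r_[q,0],P)[1].as_matrix()[:,2]-z)*300]
    r=least_squares(g,np.array(q0)[:5]);return r.x,np.abs(r.fun).max()
E
python3 - <<'E'
from kin import *
for nm,k in(('now',[454.5,-385.8,136.5]),('shut',[459,-393.3,125])):
  for d in(47,57):
    print(nm,d,*[a.round(3) for a in ik(np.array(k)+d*n,-n)])
    for al in(4,8,12):
      best=[]
      for ph in np.arange(0,360,30):
        ax=R.from_rotvec(np.radians(ph)*n).apply(np.cross(n,[0,0,1])/np.linalg.norm(np.cross(n,[0,0,1])))
        m=R.from_rotvec(np.radians(al)*ax).apply(n)
        q,e=ik(np.array(k)+d*m,-m); best.append((round(q[4],3),round(q[3],2),ph,m.round(3)))
      best.sort(key=lambda t:-t[0]);ok=[b for b in best if b[1]>-.98 and b[0]>.29];print(al,ok[:3])
E
```

```text
[223.   -0.6 505.9  45.9 380.  252.7  76.5] [ 0.1  0.   0.  -0.2 -0.2 -0.   0.2  0.1  0.1 -0.1  0.3 -0.3  0.1 -0.3
  0.2 -0.4 -0.   0.5  0.2 -0.1  0.   0. ]
[-0.     0.001 -1.   ] [0.92  0.392 0.   ]
[ 0.285 -0.498 -0.819] [0.91  0.41  0.067]
[ 0.286 -0.498 -0.819] [-0.653  0.524 -0.546]
[ 0.272 -0.495 -0.825] [-0.587 -0.765  0.265]
[ 0.272 -0.496 -0.824] [-0.586 -0.765  0.267]
now 47 [-0.746  0.409  1.965 -0.777  0.248] 0.034
4 [(np.float64(0.359), np.float64(-0.74), np.int64(60), array([-0.218,  0.502,  0.837])), (np.float64(0.356), np.float64(-0.6), np.int64(30), array([-0.23 ,  0.471,  0.852])), (np.float64(0.341), np.float64(-0.9), np.int64(90), array([-0.224,  0.531,  0.817]))]
8 [(np.float64(0.467), np.float64(-0.72), np.int64(60), array([-0.15 ,  0.504,  0.851])), (np.float64(0.465), np.float64(-0.5), np.int64(30), array([-0.173,  0.442,  0.88 ])), (np.float64(0.436), np.float64(-0.96), np.int64(90), array([-0.162,  0.562,  0.811]))]
12 [(np.float64(0.574), np.float64(-0.45), np.int64(30), array([-0.116,  0.411,  0.904])), (np.float64(0.573), np.float64(-0.7), np.int64(60), a
[... 1939 characters left out ...]
 (np.float64(0.352), np.float64(-0.6), np.int64(30), array([-0.23 ,  0.471,  0.852])), (np.float64(0.338), np.float64(-0.91), np.int64(90), array([-0.224,  0.531,  0.817]))]
8 [(np.float64(0.465), np.float64(-0.72), np.int64(60), array([-0.15 ,  0.504,  0.851])), (np.float64(0.463), np.float64(-0.51), np.int64(30), array([-0.173,  0.442,  0.88 ])), (np.float64(0.434), np.float64(-0.97), np.int64(90), array([-0.162,  0.562,  0.811]))]
12 [(np.float64(0.574), np.float64(-0.45), np.int64(30), array([-0.116,  0.411,  0.904])), (np.float64(0.572), np.float64(-0.7), np.int64(60), array([-0.081,  0.503,  0.861])), (np.float64(0.527), np.float64(-0.21), np.int64(0), array([-0.195,  0.339,  0.92 ]))]
```

The kinematic model fits to 0.5 mm. A 4° tilt, with outward axis m=(-0.225,0.487,0.844), keeps joint 5 clear of its limit down to shut. I'll open, tilt and regrip.

```bash
python3 -m creep '0 0 0 0 0 0 100;0 0 0 0 0 0 100;0 0 0 0 0 0 100;0 0 0 0 0 0 100;-.0015 .0003 .0003 .0168 .044 -.021 100;0 0 0 0 0 0 100'; python3 s.py
```

```text
time: 4.98
tool_pos: [444.4, -361.5, 181.7]
tcp_rot: [-2.641, -0.284, -2.231]
contact_force: [-0.4, 0.8, -0.1]
grip_width: 78.7
finger_force: 0.0
[ 444.4 -361.5  181.7] [-0.721  0.41   1.911 -0.658  0.362 -2.708] z [ 0.228 -0.488 -0.842] y [-0.775  0.432 -0.46 ] F [-0.4  0.8 -0.1] M [0.43 0.02 0.04] 4.9833
```

```bash
python3 -m creep '-.0019 .0012 -.0015 0 0 0 100;0 0 0 0 0 0 0;0 0 0 0 0 0 0;0 0 0 0 0 0 0;0 0 0 0 0 0 0;0 0 0 0 0 0 0;0 0 0 0 0 0 0;0 0 0 0 0 0 0';python3 -m creep '0 0 0 0 0 0 0;0 0 0 0 0 0 0;0 0 0 0 0 0 0'; python3 s.py; python3 -c "
import cv2
from plant import viewer
cv2.imwrite('pics/w2.png',viewer.capture('wrist')[:,:,::-1])"
```

```text
time: 5.65
tool_pos: [441.9, -359.9, 179.6]
tcp_rot: [-2.641, -0.284, -2.231]
contact_force: [-1.1, 0.4, 0.0]
grip_width: 47.3
finger_force: 0.0
time: 5.9
tool_pos: [443.1, -360.5, 180.4]
tcp_rot: [-2.638, -0.283, -2.231]
contact_force: [4.9, -3.1, -1.1]
grip_width: 38.0
finger_force: 30.0
[ 443.1 -360.5  180.4] [-0.722  0.409  1.919 -0.671  0.352 -2.696] z [ 0.231 -0.489 -0.841] y [-0.775  0.43  -0.463] F [ 4.9 -3.1 -1.1] M [ 0.1  -0.46  0.2 ] 5.9
```

View pics/w2.png

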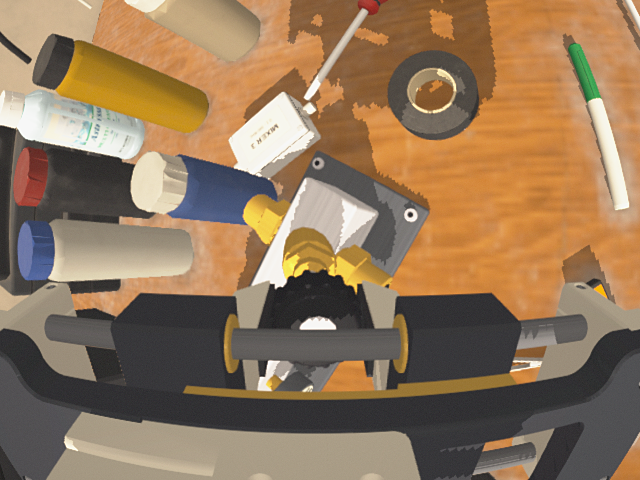

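The pads hold the knob squarely at (318,325), width 38 mm, 30 N. Now turning clockwise while advancing 3.18 mm/rad.

```bash
python3 -m creep '.0001 -.0002 -.0003 .0273 -.0586 -.101 0;.0001 -.0002 -.0003 .0273 -.0586 -.101 0;.0001 -.0002 -.0003 .0273 -.0586 -.101 0;.0001 -.0002 -.0003 .0273 -.0586 -.101 0;.0001 -.0002 -.0003 .0273 -.0586 -.101 0;.0001 -.0002 -.0003 .0273 -.0586 -.101 0;.0001 -.0002 -.0003 .0273 -.0586 -.101 0;.0001 -.0002 -.0003 .0273 -.0586 -.101 0'; python3 s.py
```

```text
time: 6.62
tool_pos: [443.5, -361.3, 177.3]
tcp_rot: [-2.612, 0.223, -3.062]
contact_force: [3.5, 0.5, -1.3]
grip_width: 38.2
finger_force: 30.0
[ 443.5 -361.3  177.3] [-0.723  0.416  1.919 -0.68   0.347 -1.722] z [ 0.23  -0.489 -0.842] y [ 0.042  0.869 -0.493] F [ 3.5  0.5 -1.3] M [ 1.01 -0.4   0.51] 6.6167
```

```bash
python3 -m creep '.0001 -.0002 -.0003 .0273 -.0586 -.101 0;.0001 -.0002 -.0003 .0273 -.0586 -.101 0;.0001 -.0002 -.0003 .0273 -.0586 -.101 0;.0001 -.0002 -.0003 .0273 -.0586 -.101 0;.0001 -.0002 -.0003 .0273 -.0586 -.101 0;.0001 -.0002 -.0003 .0273 -.0586 -.101 0;.0001 -.0002 -.0003 .0273 -.0586 -.101 0;.0001 -.0002 -.0003 .0273 -.0586 -.101 0'; python3 s.py; python3 -m creep '.0001 -.0002 -.0003 .0273 -.0586 -.101 0;.0001 -.0002 -.0003 .0273 -.0586 -.101 0;.0001 -.0002 -.0003 .0273 -.0586 -.101 0;.0001 -.0002 -.0003 .0273 -.0586 -.101 0'; python3 s.py
```

```text
time: 7.28
tool_pos: [444.7, -361.7, 174.7]
tcp_rot: [-3.022, 0.559, 2.237]
contact_force: [4.0, 9.2, 1.5]
grip_width: 38.3
finger_force: 30.0
[ 444.7 -361.7  174.7] [-0.722  0.422  1.919 -0.689  0.342 -0.753] z [ 0.232 -0.488 -0.842] y [ 0.82   0.564 -0.101] F [4.  9.2 1.5] M [ 1.96 -1.11  1.16] 7.2833
time: 7.62
tool_pos: [445.7, -362.2, 173.6]
tcp_rot: [2.959, 0.544, 1.672]
contact_force: [6.4, 11.6, 0.9]
grip_width: 38.0
finger_force: 30.0
[ 445.7 -362.2  173.6] [-0.722  0.425  1.918 -0.692  0.339 -0.27 ] z [ 0.233 -0.488 -0.841] y [0.969 0.193 0.156] F [ 6.4 11.6  0.9] M [ 1.89 -1.45  1.44] 7.6167
```

2.4 rad done; side moment is building from the 4° tilt, so I regrip to relieve it.

```bash
python3 -m creep '0 0 0 0 0 0 70;0 0 0 0 0 0 70;0 0 0 0 0 0 70;0 0 0 0 0 0 70'; python3 s.py; python3 -m creep '0 0 0 0 0 0 0;0 0 0 0 0 0 0;0 0 0 0 0 0 0;0 0 0 0 0 0 0;0 0 0 0 0 0 0;0 0 0 0 0 0 0;0 0 0 0 0 0 0'; python3 s.py
```

```text
time: 7.95
tool_pos: [443.7, -364.0, 173.5]
tcp_rot: [2.967, 0.546, 1.678]
contact_force: [0.7, 0.0, 1.2]
grip_width: 60.4
finger_force: 0.0
[ 443.7 -364.   173.5] [-0.725  0.425  1.917 -0.694  0.344 -0.276] z [ 0.227 -0.489 -0.842] y [0.97  0.195 0.148] F [0.7 0.  1.2] M [ 0.32  0.04 -0.03] 7.95
time: 8.53
tool_pos: [445.9, -363.8, 174.1]
tcp_rot: [2.962, 0.547, 1.678]
contact_force: [9.7, 0.5, -3.8]
grip_width: 38.1
finger_force: 30.0
[ 445.9 -363.8  174.1] [-0.724  0.425  1.915 -0.694  0.34  -0.276] z [ 0.233 -0.49  -0.84 ] y [0.968 0.198 0.153] F [ 9.7  0.5 -3.8] M [ 0.67 -0.98  0.75] 8.5333
```

```bash
python3 -m creep '.0004 -.0002 -.0003 .0273 -.0586 -.101 0;.0004 -.0002 -.0003 .0273 -.0586 -.101 0;.0004 -.0002 -.0003 .0273 -.0586 -.101 0;.0004 -.0002 -.0003 .0273 -.0586 -.101 0;.0004 -.0002 -.0003 .0273 -.0586 -.101 0;.0004 -.0002 -.0003 .0273 -.0586 -.101 0;.0001 -.0002 -.0003 .0273 -.0586 -.101 0;.0001 -.0002 -.0003 .0273 -.0586 -.101 0'; python3 s.py;  python3 -m creep '.0001 -.0002 -.0003 .0273 -.0586 -.101 0;.0001 -.0002 -.0003 .0273 -.0586 -.101 0;.0001 -.0002 -.0003 .0273 -.0586 -.101 0;.0001 -.0002 -.0003 .0273 -.0586 -.101 0'; python3 s.py
```

```text
time: 9.2
tool_pos: [446.8, -365.4, 171.4]
tcp_rot: [2.596, 0.174, 0.713]
contact_force: [1.2, 1.0, 0.7]
grip_width: 37.9
finger_force: 30.0
[ 446.8 -365.4  171.4] [-0.723  0.433  1.91  -0.698  0.343  0.695] z [ 0.228 -0.489 -0.842] y [ 0.627 -0.588  0.511] F [1.2 1.  0.7] M [ 0.5  -0.05  0.25] 9.2
time: 9.53
tool_pos: [447.1, -366.0, 170.0]
tcp_rot: [2.578, -0.082, 0.306]
contact_force: [0.8, 2.1, 1.3]
grip_width: 38.3
finger_force: 30.0
[ 447.1 -366.   170. ] [-0.724  0.436  1.91  -0.7    0.341  1.176] z [ 0.228 -0.489 -0.842] y [ 0.213 -0.819  0.533] F [0.8 2.1 1.3] M [ 0.82 -0.01  0.33] 9.5333
```

```bash
for i in 1; do python3 -m creep '.0001 -.0002 -.0003 .0273 -.0586 -.101 0;.0001 -.0002 -.0003 .0273 -.0586 -.101 0;.0001 -.0002 -.0003 .0273 -.0586 -.101 0' >/dev/null; python3 s.py; done;  python3 -m creep '.0001 -.0002 -.0003 .0273 -.0586 -.101 0;.0001 -.0002 -.0003 .0273 -.0586 -.101 0' >/dev/null; python3 s.py
```

```text
[ 447.4 -366.5  169. ] [-0.725  0.439  1.909 -0.701  0.339  1.537] z [ 0.228 -0.488 -0.843] y [-0.135 -0.873  0.469] F [1.4 2.9 1.3] M [ 1.03 -0.01  0.4 ] 9.7833
[ 447.6 -366.7  168.3] [-0.725  0.44   1.909 -0.702  0.338  1.778] z [ 0.228 -0.488 -0.843] y [-0.36  -0.846  0.393] F [0.9 2.3 0.2] M [ 1.23 -0.15  0.48] 9.95
```

```bash
python3 -m creep '.0001 -.0002 -.0003 .0273 -.0586 -.101 0;.0001 -.0002 -.0003 .0273 -.0586 -.101 0' >/dev/null; python3 s.py;  python3 -m creep '0 0 0 .0273 -.0586 -.101 0;0 0 0 .0273 -.0586 -.101 0' >/dev/null; python3 s.py
```

```text
[ 447.9 -367.   167.8] [-0.725  0.442  1.908 -0.704  0.337  2.017] z [ 0.228 -0.488 -0.843] y [-0.564 -0.772  0.294] F [-0.1  6.4  2.2] M [0.88 0.3  0.99] 10.1167
[ 447.9 -366.9  167.7] [-0.725  0.442  1.908 -0.703  0.337  2.256] z [ 0.228 -0.488 -0.843] y [-0.735 -0.653  0.179] F [1.9 4.  1.5] M [0.75 0.14 0.96] 10.2833
```

Axial torque jumped from 0.05 to about 0.75 N·m and the pads now slip. The TCP is also where the shut position predicts, so the valve is at its stop. I'll release, retreat along the stem and straighten up.

```bash
python3 -m creep '0 0 0 0 0 0 100;0 0 0 0 0 0 100;0 0 0 0 0 0 100;0 0 0 0 0 0 100;0 0 0 0 0 0 100;0 0 0 0 0 0 100' ; python3 -m creep '-.005 .011 .019 0 0 0 100;-.005 .011 .019 0 0 0 100;-.005 .011 .019 0 0 0 100;-.005 .011 .019 0 0 0 100;-.005 .011 .019 0 0 0 100;0 0 .01 .103 .048 0 0;0 0 .01 .103 .048 0 0;0 0 .01 .103 .048 0 0'; python3 -m creep '0 0 .01 .103 .048 0 0;0 0 .01 .103 .048 0 0;0 0 0 0 0 .12 0;0 0 0 0 0 .12 0;0 0 0 0 0 .12 0;0 0 0 0 0 .12 0;0 0 0 0 0 .12 0;0 0 0 0 0 0 0'; python3 s.py
python3 - <<'E'
import cv2,numpy as np
from h import *
for n in('top','side'):cv2.imwrite(f'pics/{n}2.png',viewer.capture(n)[:,:,::-1])
a=cv2.imread("pics/top2.png")[180:330,290:420];b=cv2.imread("pics/side2.png")[235:385,235:385]
cv2.imwrite("pics/c2.png",np.hstack([cv2.resize(a,(390,450),interpolation=2),cv2.copyMakeBorder(cv2.resize(b,(405,405),interpolation=2),0,45,0,0,0)]))
k=[[459.1,-393.4,125],[582,-386,82]]
print(proj('top',k),(proj('side',k)-235)*2.7+[390,0])
E
```

```text
time: 10.78
tool_pos: [447.5, -367.8, 167.9]
tcp_rot: [2.929, -0.531, -0.733]
contact_force: [0.1, 0.2, -0.3]
grip_width: 73.5
finger_force: 0.0
time: 11.45
tool_pos: [422.6, -311.8, 293.8]
tcp_rot: [3.063, -0.218, -0.78]
contact_force: [0.7, -1.2, -0.9]
grip_width: 76.2
finger_force: 0.0
time: 12.12
tool_pos: [422.2, -313.1, 312.0]
tcp_rot: [3.137, -0.007, -0.187]
contact_force: [-0.3, 0.2, -0.1]
grip_width: 22.6
finger_force: 0.0
[ 422.2 -313.1  312. ] [-0.784  0.324  1.495  0.     1.314  0.974] z [ 0.006 -0.006 -1.   ] y [-0.186 -0.982  0.005] F [-0.3  0.2 -0.1] M [0.02 0.   0.  ] 12.1167
[[340.94821183 292.6384551 ]
 [336.04520526 222.99323257]] [[461.76288357  80.58729261]
 [660.11226292  78.24638284]]
```

View pics/c2.png

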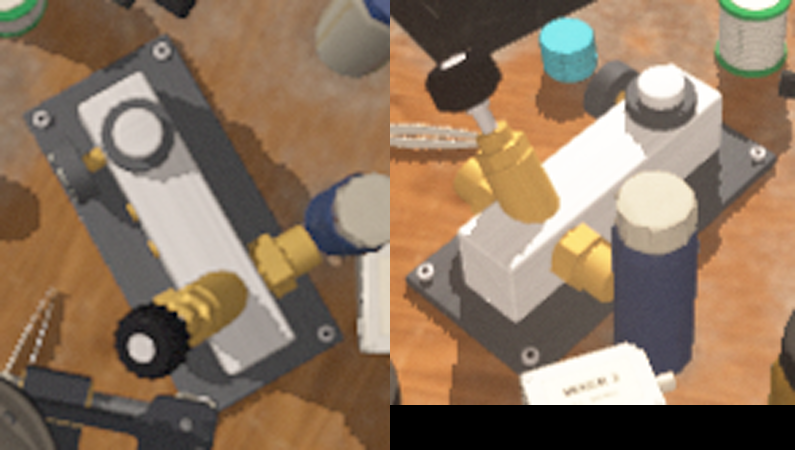

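The knob now sits at top crop (151,340) and side crop (464,81). That is within about 2 crop pixels of the predicted shut position, so it is fully shut. Now to above the button at (582,-386,82).

```bash
python3 -m creep '.02 -.0091 0 0 0 0 0;.02 -.0091 0 0 0 0 0;.02 -.0091 0 0 0 0 0;.02 -.0091 -.01 0 0 0 0;.02 -.0091 -.015 0 0 0 0;.02 -.0091 -.02 0 0 0 0;.02 -.0091 -.02 0 0 0 0;.02 -.0091 -.02 0 0 0 0'; python3 -m creep '0 0 -.02 0 0 0 0;0 0 -.02 0 0 0 0;0 0 -.02 0 0 0 0;0 0 0 0 0 0 0'; python3 s.py
python3 - <<'E'
import cv2
from h import *
i=viewer.camera_info('wrist');cv2.imwrite('pics/w3.png',viewer.capture('wrist')[:,:,::-1])
print(proj('wrist',[[582,-386,82]],i))
E
```

```text
time: 12.88
tool_pos: [583.2, -386.2, 226.0]
tcp_rot: [3.137, -0.008, -0.196]
contact_force: [-0.2, -0.2, 0.5]
grip_width: 0.2
finger_force: 0.0
time: 13.22
tool_pos: [580.8, -384.5, 161.8]
tcp_rot: [3.141, 0.0, -0.195]
contact_force: [-1.6, 0.1, -1.1]
grip_width: 0.4
finger_force: 0.0
[ 580.8 -384.5  161.8] [-6.940e-01  7.670e-01  1.152e+00 -1.000e-03  1.223e+00  1.072e+00] z [-0.    -0.001 -1.   ] y [-0.194 -0.981  0.001] F [-1.6  0.1 -1.1] M [ 0.07  0.06 -0.03] 13.2167
[[318.78321575 287.62672411]]
```

View pics/w3.png

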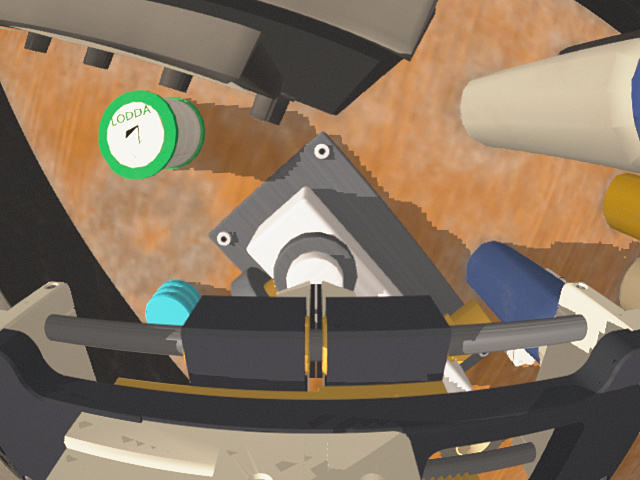

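The tips are over the button (disc centred about (315,270)), roughly 14 mm above it. Lowering in small steps while watching force.

```bash
python3 -m creep '0 0 -.005 0 0 0 0;0 0 -.005 0 0 0 0;0 0 0 0 0 0 0'>/dev/null; python3 s.py;  python3 -m creep '0 0 -.003 0 0 0 0;0 0 0 0 0 0 0'>/dev/null; python3 s.py; python3 -m creep '0 0 -.003 0 0 0 0;0 0 0 0 0 0 0'>/dev/null; python3 s.py
```

```text
[ 582.3 -385.9  157.4] [-6.950e-01  7.700e-01  1.157e+00 -1.000e-03  1.204e+00  1.069e+00] z [ 0.007 -0.007 -1.   ] y [-0.192 -0.981  0.005] F [-0.3  0.1 -0.5] M [0.08 0.02 0.02] 13.5167
[ 582.3 -385.9  154.4] [-6.940e-01  7.730e-01  1.160e+00 -1.000e-03  1.198e+00  1.069e+00] z [ 0.007 -0.007 -1.   ] y [-0.191 -0.982  0.005] F [-0.7  0.7  0.4] M [0.08 0.04 0.03] 13.6833
[ 582.2 -385.8  150.9] [-6.940e-01  7.770e-01  1.164e+00 -1.000e-03  1.192e+00  1.069e+00] z [ 0.006 -0.006 -1.   ] y [-0.191 -0.982  0.005] F [ 0.   0.5 -0.1] M [0.1  0.01 0.03] 13.85
```

```bash
for r in 1; do python3 -m creep '0 0 -.003 0 0 0 0;0 0 0 0 0 0 0'>/dev/null; python3 s.py; python3 -m creep '0 0 -.002 0 0 0 0;0 0 0 0 0 0 0'>/dev/null; python3 s.py; python3 -m creep '0 0 -.002 0 0 0 0;0 0 0 0 0 0 0'>/dev/null; python3 s.py; done
```

```text
[ 582.2 -385.7  147.5] [-6.940e-01  7.800e-01  1.167e+00 -1.000e-03  1.187e+00  1.069e+00] z [ 0.006 -0.006 -1.   ] y [-0.191 -0.982  0.005] F [ 0.1  0.1 -0.4] M [ 0.04  0.08 -0.01] 14.0167
[ 582.4 -385.8  145.9] [-6.940e-01  7.820e-01  1.168e+00 -1.000e-03  1.183e+00  1.069e+00] z [ 0.007 -0.006 -1.   ] y [-0.191 -0.982  0.005] F [-0.5 -0.7  1. ] M [0.09 0.01 0.02] 14.1833
[ 582.4 -385.9  144.1] [-6.940e-01  7.840e-01  1.170e+00 -1.000e-03  1.179e+00  1.069e+00] z [ 0.007 -0.007 -1.   ] y [-0.191 -0.982  0.005] F [-0.4 -0.1  2. ] M [ 0.07  0.06 -0.05] 14.35
```

Contact at a tip height of about 80 mm; press on to the stop and hold over a second.

```bash
python3 -m creep '0 0 -.002 0 0 0 0;0 0 -.002 0 0 0 0;0 0 0 0 0 0 0'>/dev/null; python3 s.py; python3 -m creep '0 0 -.002 0 0 0 0;0 0 0 0 0 0 0'>/dev/null; python3 s.py; python3 -m creep '0 0 -.001 0 0 0 0;0 0 0 0 0 0 0'>/dev/null; python3 s.py
```

```text
[ 582.4 -385.9  140.1] [-6.940e-01  7.880e-01  1.173e+00 -1.000e-03  1.171e+00  1.069e+00] z [ 0.007 -0.007 -1.   ] y [-0.191 -0.982  0.005] F [0.1 0.8 4.6] M [0.08 0.09 0.07] 14.6
[ 582.5 -385.9  139.7] [-6.940e-01  7.880e-01  1.174e+00 -1.000e-03  1.169e+00  1.069e+00] z [ 0.007 -0.007 -1.   ] y [-0.191 -0.982  0.006] F [-2.1  1.3  9.7] M [0.34 0.5  0.03] 14.7667
[ 582.5 -385.9  139.6] [-6.940e-01  7.880e-01  1.175e+00 -1.000e-03  1.168e+00  1.069e+00] z [ 0.008 -0.008 -1.   ] y [-0.191 -0.982  0.006] F [-3.7  2.5 13.6] M [0.6  0.75 0.04] 14.9333
```

It has reached the hard stop at 13.6 N. Hold, then lift off.

```bash
python3 -m creep '0 0 0 0 0 0 0;0 0 0 0 0 0 0;0 0 0 0 0 0 0;0 0 0 0 0 0 0;0 0 0 0 0 0 0;0 0 0 0 0 0 0;0 0 0 0 0 0 0;0 0 0 0 0 0 0'>/dev/null; python3 s.py; python3 -m creep '0 0 0 0 0 0 0;0 0 .02 0 0 0 0;0 0 .02 0 0 0 0;0 0 .02 0 0 0 0;0 0 .02 0 0 0 0;0 0 .02 0 0 0 0;0 0 0 0 0 0 0;0 0 0 0 0 0 0'; python3 -m creep '0 0 0 0 0 0 0;0 0 0 0 0 0 0;0 0 0 0 0 0 0;0 0 0 0 0 0 0'>/dev/null; python3 s.py; python3 -c "
from plant import order;print(order.close_job())"
```

```text
[ 582.5 -385.9  139.6] [-6.940e-01  7.880e-01  1.175e+00 -1.000e-03  1.168e+00  1.069e+00] z [ 0.008 -0.008 -1.   ] y [-0.191 -0.982  0.006] F [-4.4  3.3 14.5] M [0.61 0.78 0.04] 15.6
time: 16.27
tool_pos: [582.5, -386.0, 237.7]
tcp_rot: [3.136, -0.009, -0.192]
contact_force: [0.5, -0.3, -0.7]
grip_width: 0.3
finger_force: 0.0
[ 582.1 -385.7  235.8] [-6.940e-01  7.070e-01  1.059e+00 -1.000e-03  1.369e+00  1.069e+00] z [ 0.005 -0.005 -1.   ] y [-0.191 -0.982  0.004] F [-1.   0.2 -0.4] M [ 0.06 -0.02  0.02] 16.6
the job is handed in; nothing more can be done
None
```

I screwed the valve clockwise to its stop, then pressed the bleed button fully in, held it about a second and let go; the job was handed in at about 17 s with the arm clear, and no verdict came back.

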